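# Roll the guide roller into its V-cradle

## Robot

A 7-joint arm with a two-finger parallel gripper is mounted at the origin on the work surface. World frame = base frame: x ahead of the robot, y to its left, z up, the work surface at z = 0. Lengths are in m, angles in degrees, forces in N, time in s.
With the tool pointing down it reaches from about 0.425 to 0.875 m from the base axis. Payload 4.7 kg.
Tool frame: the origin (TCP) lies between the finger pads; the fingertips stand 25 mm ahead of it and the grasp point (between the pads) lies 6 mm ahead of it (env.tip_reach is the distance from the TCP to the fingertips, in m); z points along the fingers, y is the direction in which the jaws open and shut (so a half turn about z gives the same grasp; the last joint's range is limited). The gripper opens to 87 mm and grips with 3 to 60 N. Pads are 19 mm wide; open, the fingers measure 117 mm over their backs; the gripper's body (75 mm by 190 mm) begins 51 mm behind the grasp point.
Start: joints at [69.849, 18.392, -4.016, 83.108, 1.295, 78.541, -3.26], TCP at [0.232, -0.607, 0.248] pointing down, gripper open.
Joint ranges: [-163.93, 163.93], [-17.29, 119.83], [-79.2, 71.16], [3.27, 140.29], [-89.18, 269.18], [5.43, 117.66], [-154.24, 154.24]. Speed limits (degrees/s): [147.25, 147.25, 180, 180, 180, 180, 180].

## Interface

Orientations are given as [roll, pitch, yaw] about the fixed x, y, z axes, in that order (R = Rz(yaw) Ry(pitch) Rx(roll)).
In Python, from cell import env, viewer, job gives the robot as it stands.
- The arm moves only by the tool move_arm, never from a script. Its argument "steps" is a list of rows, each a list of 7 numbers: the finger opening in cm, from 0 to 8.7, then the shift along the tool's x, y, z in cm, then the turn, a rotation vector about the tool's x, y, z in rad. In form: [[fingers, tx, ty, tz, wx, wy, wz], ...]. A call has 1 to 5 rows; each row shifts and turns the commanded pose from where the row before left it, along the tool's axes as they then stand; what a row does not reach is not made up. A row lasts 1/12 s, in which the tool goes at most 41.7 mm and 7.16 degrees, less where a joint would pass 70% of its speed; a pose out of reach is approached as far as the arm can. A call is refused whole if a number of a shift passes 4.17 or a number of a turn 0.125, either way. A call with a gripper value outside its range is refused whole. The fingers move at their own pace and stop on an object; "force" is the grip in N (left out, the last holds). Time passes only in rows, so rows that do not move let the fingers close. It gives the time, the measured TCP pose, the force and the opening at its end, in the units of the state.
- env.get_obs(): the state, without advancing time (a new reading comes with each control period).
- viewer.read_camera(name): name is "scene" or "top"; returns a dict with "img" (384x512x3 uint8, red, green, blue), "vfov" (degrees; the focal length in pixels is half the picture's height over the tangent of half this angle, whatever the lens; pixels are square), "cx", "cy" (the principal point, pixels), "k1" (the pictures are not rectified: a ray, as slopes to the right and down, at radius r is drawn at 1 + k1 r^2 times it, then the intrinsics apply), "extrinsics" (4x4, takes a point from world to camera coordinates). Camera axes: x right, y down, z forward; pixel columns grow to the right and rows downward; lengths in m; the calibration is good to about 2 mm. A picture is of the moment at which its call begins. There is no depth.
- job.sign_off(): hands the job in, once; it reports no verdict.
The state is a dict: "time_s": time; "qpos": joint angles; "joint_velocities": joint speeds; "effort": joint torques, N m; "tool_pos": TCP position; "tool_rot": TCP orientation; "force": force on the tool from outside, world axes, zero at the start; "wrist_torque": the same for the moment, N m; "grip_width": finger opening in m.
Only numpy, scipy, OpenCV 4.12 (cv2) and the standard library are available. Lean on these libraries where they do the work, as an engineer would, in place of code of your own. Each camera call takes 0.05 s, during which the arm holds its last target.

## Task

Roll the wooden guide roller that lies on the bench up the ramps and into the V-cradle, pushing it by its side with the fingertips, and then gently push it endwise along the V until its journal rests against the cradle's steel end stop. Only push it: do not pick it up or carry it, and leave the other things on the bench where they are.

Things in the scene. Friction and masses are not known exactly. Their poses are not given: they have to be found in the camera images.
- roller: Loose smooth varnished wooden roller lying on the bench, 0.3 to 0.6 kg: body 50 mm in diameter, 200 mm long, a brass band round each end; at each end a steel journal 18 mm in diameter, 15 mm long (230 mm over all). It rolls easily and soon stops on the level. Origin in its middle on its axis (25 mm above the bench). Its x axis runs along it; y and z turn as it rolls (z starts upward).
- cradle: V-cradle fixed to the bench: two equal light-wood V-blocks 20 mm thick at y = -48 and +48 mm, open bench (76 mm) between them, each with a run-up ramp on its -x side. Origin on the bench under the V's bottom, midway between the blocks. x is level and points the way the roller comes in (roughly the world's +y), y runs along the V. A tie bar 10 mm high lies behind, x = 56 to 80, y = -129 to 61.
- lip (a point): Middle of the V's front lip, between the two blocks; axes as the cradle's. In the cradle's frame (mm): the ramps rise straight from the bench at x = -120 to the lip, 24 high, x = -23 to -20; from there the 90 degree V goes down to 4 high at x = 0 and up again to the back lip, 44 high, x = 40 to 50. The blocks end at x = 56.
- stop (a point): Point on the stopping face of the cradle's end stop, on the axis of a seated roller: a steel plate 66 mm high, 8 mm thick, across the V's -y end. The face is at y = -115 mm in the cradle's frame and spans x = -27 to 58 mm; the plate's foot reaches y = -146 mm. Axes as the cradle's.
- seat (a point): Where the roller's middle is when it lies in both V's with its journal against the end stop: 39.4 mm above the bench, over the cradle's origin. Axes as the cradle's. At the start the roller's middle is 185 to 245 mm before it (-x side) and 18 to 36 mm from it on the +y side, the roller within 7 degrees of parallel to the V.
- tube: Cardboard tube standing on end, 60 mm in diameter, 75 mm high; a bystander. Origin under its centre.
- jar: Glass jar with a metal lid, 68 mm in diameter, 85 mm high, beyond the back of the cradle; a bystander. Origin under its centre.
- spatula: Flat wooden spatula, 195 mm long, up to 48 mm wide, 9 mm thick, lying beyond the back of the cradle; a bystander. Origin under its middle, long along its x axis.
- tin: Metal tin, 66 mm in diameter, 75 mm high, beyond the ramps on the side of the end stop; a bystander. Origin under its centre.
- wrench: Steel spanner, 160 mm long, lying near the robot beside the roller's way; a bystander. Origin under its middle, long along its x axis.
- brush: Flat brush, under 200 mm long and 30 mm high, lying to the robot's right; a bystander. Origin under its middle, long along its x axis.
- bobbin: Small wooden bobbin standing on end, 42 mm in diameter, 46 mm high, near the robot beside the cradle's open end; a bystander. Origin under its centre.

How it is judged:
By the outcome, as a careful person would: the job done as asked, in the order asked, and still so for the second after the job is handed in, with the robot touching nothing.
It also fails if it takes over 51 s, if anything falls off the work surface, if the arm or the gripper's body presses on something with over 40 N, if the wrist force passes 120 N, or if a joint passes its speed limit or range.

## Working session

There is one attempt and no reset: what is moved stays moved. The work goes in short steps, Python scripts to look and compute and a tool call to move; the robot and the scene stay as the last step left them, time stands still between calls to the robot, and variables do not carry over. Pictures are saved under pics/ and viewed, and the job is handed in when it is done.

Besides the shell and the picture viewer there is one more tool, called after "Request:" as name(argument=value, ...) on one line, values as JSON. move_arm: Moves the arm, as the interface text tells. Its arguments: {"type":"object","properties":{"steps":{"type":"array"},"force":{"type":"number"}},"required":["steps"]}

```bash
ls; mkdir -p pics; python3 - <<'E'
from cell import env, viewer, job
import cv2,numpy as np
o=env.get_obs(); print(o, env.tip_reach)
for n in("scene","top"):
    r=viewer.read_camera(n); cv2.imwrite(f"pics/{n}0.png",cv2.resize(r["img"][:,:,::-1],(800,600),interpolation=cv2.INTER_CUBIC))
    print(n,{k:v for k,v in r.items() if k!="img"})
E
```

```text
pics
{'time_s': 0.0, 'qpos': array([69.85039253, 18.43999991, -4.01552141, 83.17643885,  1.29864345,
       78.54093506, -3.26139642]), 'joint_velocities': array([ 0.00249122, -0.07633996,  0.05091938, -0.04135265, -0.13642025,
        0.00658645,  0.07773124]), 'effort': array([ 1.16114488e-04, -4.91287100e+01, -4.03894270e-01, -3.12530208e+01,
       -6.39674510e-02,  4.36861231e-02,  1.79861372e-04]), 'tool_pos': array([ 0.23223744, -0.606541  ,  0.24643737]), 'tool_rot': array([-1.79888076e+02,  9.40836547e-03,  2.09587218e+01]), 'force': array([-0.23498567, -0.94538293,  0.22031391]), 'wrist_torque': array([0.02437406, 0.09363031, 0.02503621]), 'grip_width': 0.08682239774838238} 0.025
scene {'vfov': 53.53430040921343, 'cx': 256.9509508134772, 'cy': 201.16403253192507, 'k1': -0.005864429662375012, 'extrinsics': array([[ 0.63272615,  0.7742175 , -0.01564873, -0.31906157],
       [ 0.63560271, -0.53077506, -0.56061308, -0.37966274],
       [-0.44234241,  0.34476819, -0.82793   ,  1.24309169],
       [ 0.        ,  0.        ,  0.        ,  1.        ]])}
top {'vfov': 50.83602725423282, 'cx': 262.73987682473586, 'cy': 184.18774953405008, 'k1': -0.061539703586934315, 'extrinsics': array([[ 0.0255016 , -0.99962643, -0.00983188, -0.0775184 ],
       [-0.99123442, -0.02400973, -0.12991483,  0.59402801],
       [ 0.12963024,  0.01305873, -0.99147641,  0.89169863],
       [ 0.        ,  0.        ,  0.        ,  1.        ]])}
```

View pics/top0.png

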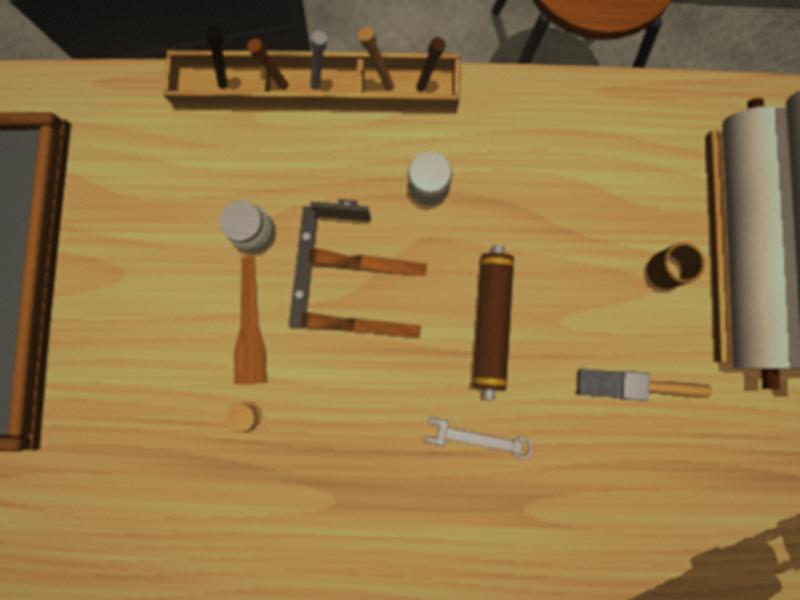

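View pics/scene0.png

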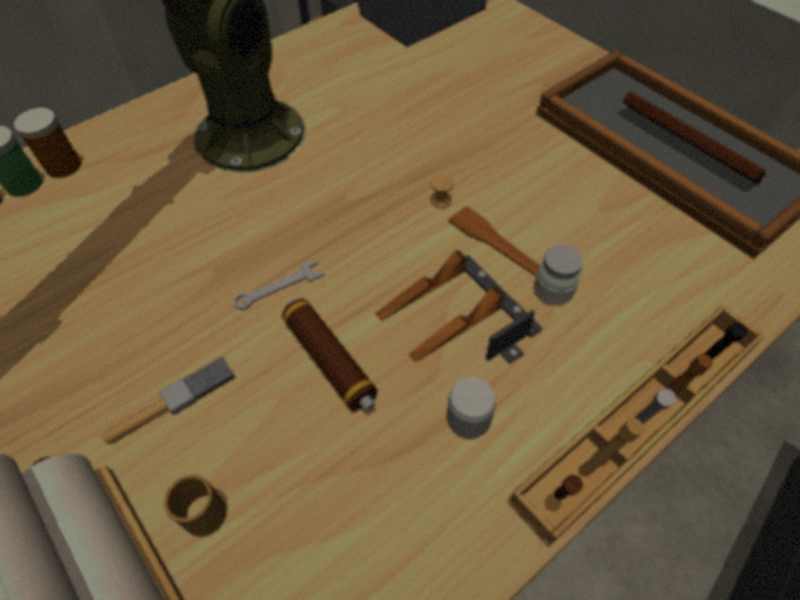

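```bash
cat > h.py <<'E'
from cell import env, viewer, job
import cv2,numpy as np
def cal(r):
    f=r["img"].shape[0]/2/np.tan(np.radians(r["vfov"]/2)); return f,r["cx"],r["cy"],r["k1"],r["extrinsics"]
def proj(r,P):
    f,cx,cy,k,E=cal(r); P=np.atleast_2d(P); c=P@E[:3,:3].T+E[:3,3]; s=c[:,:2]/c[:,2:]
    s=s*(1+k*(s**2).sum(1,keepdims=True)); return s*f+[cx,cy]
def unproj(r,uv,z):
    f,cx,cy,k,E=cal(r); d=(np.atleast_2d(uv)-[cx,cy])/f; s=d.copy(); zz=np.broadcast_to(z,len(d))
    for _ in range(20): s=d/(1+k*(s**2).sum(1,keepdims=True))
    R=E[:3,:3]; C=-R.T@E[:3,3]; D=np.c_[s,np.ones(len(s))]@R
    return C+D*((zz-C[2])/D[:,2])[:,None]
def shot(n,name,box=None,scale=None,draw=None):
    r=viewer.read_camera(n); im=r["img"][:,:,::-1]
    x0,y0,x1,y1=box or (0,0,512,384); s=scale or min(800/(x1-x0),600/(y1-y0))
    im=cv2.resize(np.ascontiguousarray(im[y0:y1,x0:x1]),None,fx=s,fy=s,interpolation=cv2.INTER_CUBIC)
    im=np.clip(im.astype(float)*1.5,0,255).astype(np.uint8)
    if draw is not None:
        for p in proj(r,draw): 
            q=tuple(int(round(v)) for v in ((p+0.5-[x0,y0])*s-0.5)); cv2.circle(im,q,3,(255,0,255),1)
    cv2.imwrite(f"pics/{name}.png",im); return r
E
python3 - <<'E'
from h import *
shot("top","t1",(180,120,340,240),5)
shot("scene","s1",(170,150,360,280),4.2)
E
```

```text
(no output)
```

View pics/t1.png

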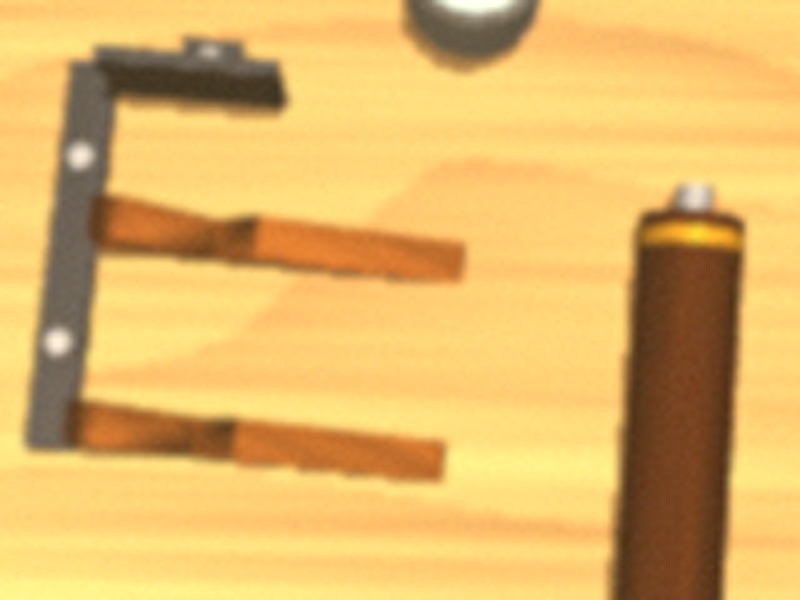

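View pics/s1.png

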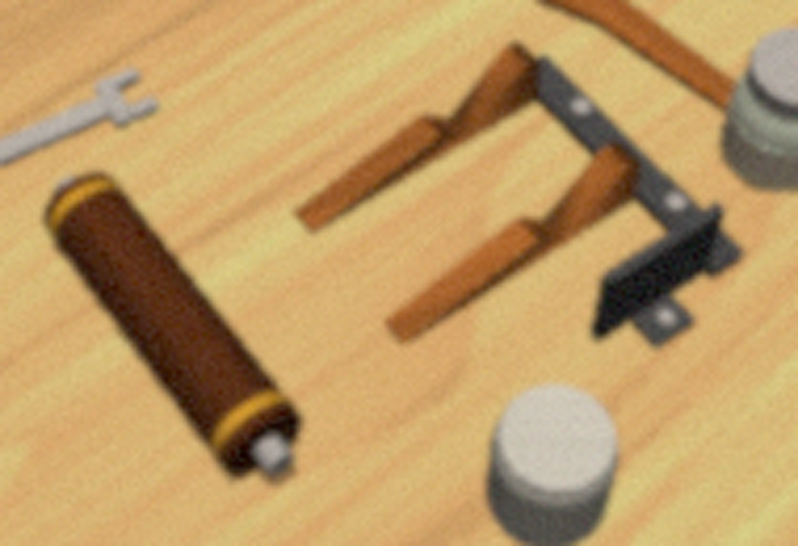

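```bash
python3 - <<'E'
from h import *
shot("top","t2",(270,140,370,270),4.6)
shot("scene","s2",(165,180,255,270),6)
E
```

```text
(no output)
```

View pics/t2.png

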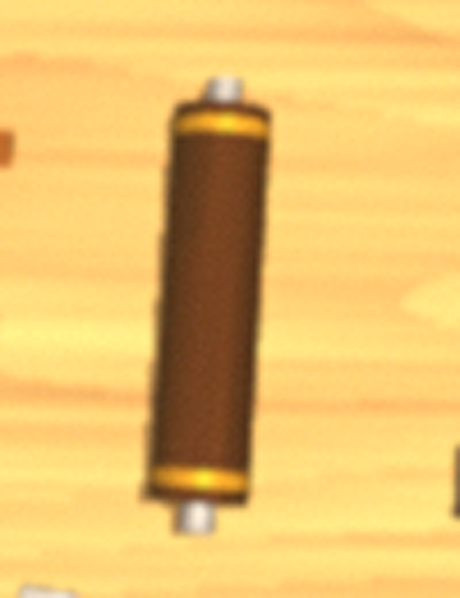

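View pics/s2.png

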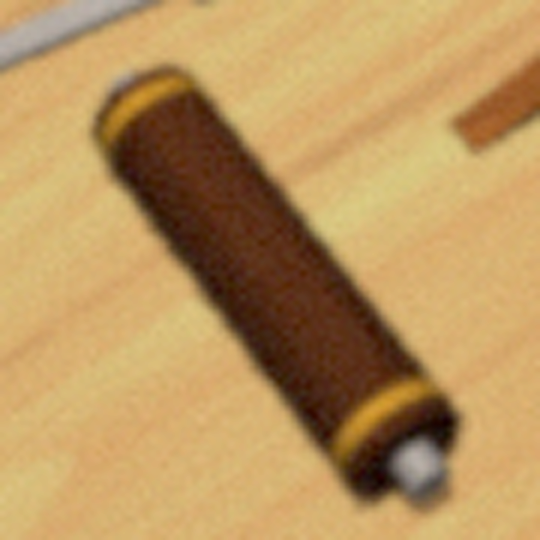

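```bash
python3 - <<'E'
from h import *
from scipy.optimize import least_squares
T=viewer.read_camera("top");S=viewer.read_camera("scene")
for r in(T,S): E=r["extrinsics"];print("cam",(-E[:3,:3].T@E[:3,3]).round(3))
tp=[((465,243),(-120,-58,0)),((462,280),(-120,-38,0)),((444,442),(-120,38,0)),((441,481),(-120,58,0)),
((25,448),(80,61,10)),((73,450),(56,61,10)),((258,218),(-20,-58,24)),((252,260),(-20,-38,24)),((236,420),(-20,38,24)),((233,460),(-20,58,24))]
sp=[((388,325),(-120,-38,0)),((403,343),(-120,-58,0)),((296,212),(-120,58,0)),((314,232),(-120,38,0))]
def P(p,L): 
    c,s=np.cos(p[2]),np.sin(p[2]); L=np.array(L)/1e3
    return np.c_[p[0]+c*L[:,0]-s*L[:,1],p[1]+s*L[:,0]+c*L[:,1],L[:,2]]
ut=(np.array([a for a,_ in tp])+.5)/5-.5+[180,120]; us=(np.array([a for a,_ in sp])+.5)/4.2-.5+[170,150]
Lt=[b for _,b in tp];Ls=[b for _,b in sp]
for w in(0,1):
    f=lambda p:np.r_[(proj(T,P(p,Lt))-ut).ravel(),w*(proj(S,P(p,Ls))-us).ravel()]
    q=least_squares(f,[.6,.1,1.5]); print(q.x,np.degrees(q.x[2])); print(f(q.x).reshape(-1,2).round(2).tolist())
p=q.x
uj=(np.array([(226,78),(195,534)])+.5)/4.6-.5+[270,140]
X=unproj(T,uj,[.03,.03]); print("tips",X, "len",np.linalg.norm(X[0]-X[1]))
sj=(np.array([(420,468),])+.5)/6-.5+[165,180]; print("scene far tip",unproj(S,sj,.025))
c,s=np.cos(p[2]),np.sin(p[2]); R=np.array([[c,-s],[s,c]])
m=X.mean(0); print("roller in cradle",(m[:2]-p[:2])@R*1e3, "tips",(X[:,:2]-p[:2])@R*1e3, "ang",np.degrees(np.arctan2(*(X[1]-X[0])[[1,0]])))
E
```

```text
cam [ 0.475 -0.075  0.961]
cam [ 0.993 -0.383  0.811]
[0.59055714 0.03799164 1.50283685] 86.1062090285799
[[0.28, -0.02], [0.14, 0.75], [0.85, -0.19], [0.68, 0.38], [-0.48, 0.1], [-0.05, 0.65], [-0.42, -0.57], [-0.1, -0.63], [-0.29, -0.52], [-0.58, 0.03], [-0.0, -0.0], [-0.0, -0.0], [-0.0, -0.0], [-0.0, -0.0]]
[0.5910988  0.03840068 1.50962874] 86.49535524461128
[[-0.01, -0.59], [-0.11, 0.18], [0.82, -0.76], [0.71, -0.18], [-0.49, 0.11], [-0.05, 0.59], [-0.75, -0.87], [-0.37, -0.93], [-0.34, -0.81], [-0.58, -0.25], [-1.2, -1.56], [0.05, -0.14], [-1.17, -0.52], [-1.06, -0.09]]
tips [[ 0.66532806 -0.19218839  0.03      ]
 [ 0.43563821 -0.17878445  0.03      ]] len 0.23008062410355437
scene far tip [[ 0.66015691 -0.19248587  0.025     ]]
roller in cradle [-225.95121495   26.85361143] tips [[-225.62024235  -88.18622451]
 [-226.28218755  141.89344738]] ang 176.66019623875556
```

Request:
move_arm(steps=[[8.7, 0, 0, 0, 0, 0, -0.12], [8.7, 0, 0, 0, 0, 0, -0.12], [8.7, 0, 0, 0, 0, 0, -0.12], [8.7, 0, 0, 0, 0, 0, -0.12], [8.7, 0, 0, 0, 0, 0, -0.12]])

```text
time_s: 0.82
tool_pos: [0.2325, -0.607, 0.2476]
tool_rot: [180.0, 0.0, 55.7]
force: [0.3, 0.3, -0.5]
grip_width: 0.0871
```

Request:
move_arm(steps=[[8.7, 0, 0, 0, 0, 0, -0.12], [8.7, 0, 0, 0, 0, 0, -0.12], [8.7, 0, 0, 0, 0, 0, -0.12], [8.7, 0, 0, 0, 0, 0, -0.12], [8.7, 0, 0, 0, 0, 0, -0.063]])

```text
time_s: 1.23
tool_pos: [0.2325, -0.607, 0.2476]
tool_rot: [180.0, 0.0, 86.8]
force: [0.0, -0.6, 0.3]
grip_width: 0.0869
```

```bash
cat >> h.py <<'E'
CR=np.array([0.5908,0.0382]);YW=86.3
def c2w(x,y):
    a=np.radians(YW); return CR+np.array([np.cos(a)*x-np.sin(a)*y,np.sin(a)*x+np.cos(a)*y])/1e3
def w2c(w):
    a=np.radians(YW);R=np.array([[np.cos(a),-np.sin(a)],[np.sin(a),np.cos(a)]]); return (np.asarray(w)[...,:2]-CR)@R*1e3
def go(x,y,ztip,yaw=None):
    from scipy.spatial.transform import Rotation as Ro
    o=env.get_obs(); R=Ro.from_euler("xyz",o["tool_rot"],degrees=True)
    t=np.r_[c2w(x,y),ztip/1e3+env.tip_reach]; d=R.inv().apply(t-o["tool_pos"])*100
    print("t",o["time_s"],"rot",o["tool_rot"].round(2),"cradle xy",w2c(o["tool_pos"]).round(1),"tipz",(o["tool_pos"][2]-.025)*1e3,"F",o["force"].round(2),"w",o["grip_width"],"j",o["qpos"].round(0),"\nneed cm",d.round(2))
E
python3 - <<'E'
from h import *
go(-290,27,20)
T=viewer.read_camera("top")
for n,uv,z in(("bobbin",(241,417),.046),("brushtip",(578,380),.02),("brushnear",(578,397),.0),("tin",(430,172),.075),("wrench",(437,420),0)):
    X=unproj(T,np.array(uv)/1.5625,z)[0]; print(n,X.round(3),w2c(X).round(0))
E
```

```text
t 1.2333 rot [1.800e+02 1.000e-02 8.677e+01] cradle xy [-667.  316.] tipz 222.59934714953368 F [ 0.04 -0.62  0.27] w 0.08685746855538291 j [ 77.  19. -13.  83.   4.  79.  61.] 
need cm [37.47 29.2  20.26]
bobbin [0.402 0.176 0.046] [125. 198.]
brushtip [ 0.467 -0.314  0.02 ] [-359.  101.]
brushnear [ 0.441 -0.319  0.   ] [-366.  126.]
tin [ 0.761 -0.087  0.075] [-114. -178.]
wrench [ 0.402 -0.107  0.   ] [-157.  179.]
```

Request:
move_arm(steps=[[8.7, 2.9, 2.25, 0.4, 0, 0, 0], [8.7, 2.9, 2.25, 0.4, 0, 0, 0], [8.7, 2.9, 2.25, 0.4, 0, 0, 0], [8.7, 2.9, 2.25, 0.4, 0, 0, 0], [8.7, 2.9, 2.25, 0.4, 0, 0, 0]])

```text
time_s: 1.7
tool_pos: [0.3546, -0.4679, 0.2276]
tool_rot: [180.0, 0.0, 86.3]
force: [0.6, 0.9, 0.7]
grip_width: 0.0869
```

Request:
move_arm(steps=[[8.7, 2.9, 2.25, 0.4, 0, 0, 0], [8.7, 2.9, 2.25, 0.4, 0, 0, 0], [8.7, 2.9, 2.25, 0.4, 0, 0, 0], [8.7, 2.9, 2.25, 0.4, 0, 0, 0], [8.7, 2.9, 2.25, 0.4, 0, 0, 0]])

```text
time_s: 2.12
tool_pos: [0.4759, -0.3302, 0.2077]
tool_rot: [180.0, 0.0, 86.3]
force: [1.5, -0.3, -0.1]
grip_width: 0.087
```

```bash
python3 -c "
from h import *
go(-290,27,20)"
```

```text
t 2.1167 rot [1.7998e+02 4.0000e-02 8.6330e+01] cradle xy [-375.    90.8] tipz 182.6974456117309 F [ 1.52 -0.26 -0.12] w 0.0870192765177669 j [ 54.  13. -25.  96.   6.  73.  24.] 
need cm [ 8.51  6.38 16.27]
```

Request:
move_arm(steps=[[8.7, 2.1, 1.6, 1, 0, 0, 0], [8.7, 2.1, 1.6, 1, 0, 0, 0], [8.7, 2.1, 1.6, 1.5, 0, 0, 0], [8.7, 2.1, 1.5, 2, 0, 0, 0], [8.7, 0, 0, 2.8, 0, 0, 0]])

```text
time_s: 2.53
tool_pos: [0.5485, -0.2454, 0.1263]
tool_rot: [179.6, -0.1, 86.8]
force: [1.0, 1.0, -0.1]
grip_width: 0.0871
```

Request:
move_arm(steps=[[8.7, 0, 0, 2.8, 0, 0, 0], [8.7, 0, 0, 2.5, 0, 0, 0], [8.7, 0, 0, 0, 0, 0, 0]])

```text
time_s: 2.78
tool_pos: [0.5394, -0.25, 0.0662]
tool_rot: [-179.5, -0.2, 86.4]
force: [-1.7, 0.5, -0.9]
grip_width: 0.0873
```

```bash
python3 -c "
from h import *
go(-290,27,20)
shot('top','t3',(200,80,420,260)); shot('scene','s3',(120,100,380,290))"
```

```text
t 2.7833 rot [-179.5    -0.21   86.39] cradle xy [-290.9   32.7] tipz 41.21372889891298 F [-1.69  0.52 -0.9 ] w 0.08734471488172192 j [ 45.  23. -27. 101.  12.  59.  10.] 
need cm [0.09 0.58 2.12]
```

View pics/t3.png

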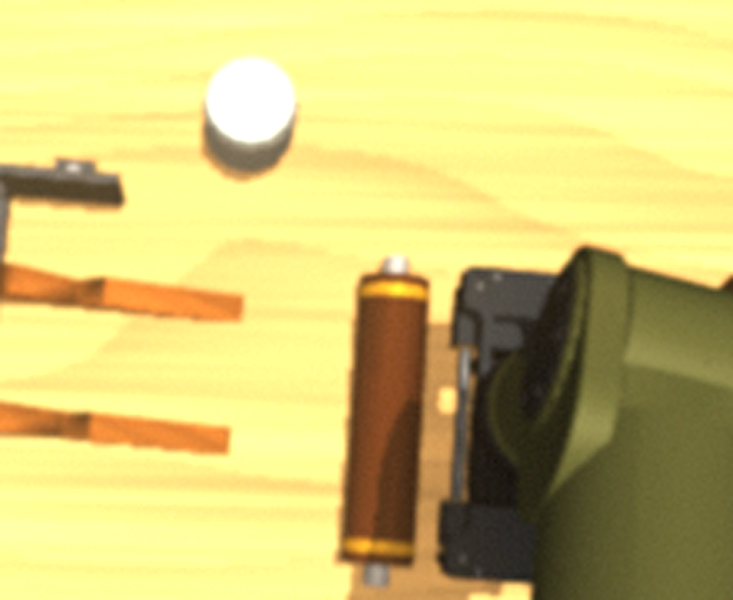

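View pics/s3.png

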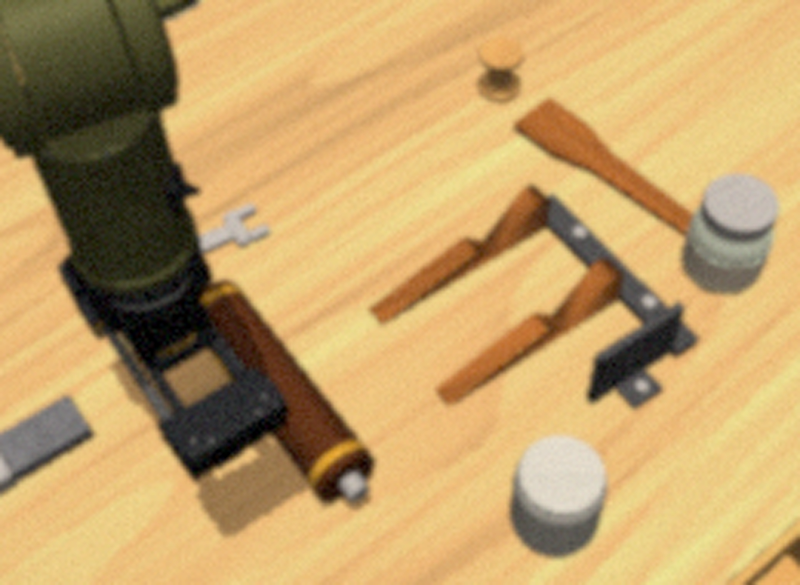

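Request:
move_arm(steps=[[8.7, 0, 0, 0.7, 0, 0, 0], [8.7, 0, 0, 0.7, 0, 0, 0], [8.7, 0, 0, 0.7, 0, 0, 0], [8.7, 0, 0, 0, 0, 0, 0], [8.7, 0, 0, 0, 0, 0, 0]])

```text
time_s: 3.3
tool_pos: [0.5428, -0.2516, 0.0504]
tool_rot: [-180.0, -0.0, 86.4]
force: [-0.3, 0.9, 0.5]
grip_width: 0.0869
```

```bash
python3 -c "
from h import *
go(-262,27,18)"
```

```text
t 3.3 rot [-179.97   -0.     86.44] cradle xy [-292.3   29.1] tipz 25.393940926099006 F [-0.29  0.86  0.54] w 0.08690026814452281 j [ 44.  24. -27. 102.  13.  57.   9.] 
need cm [3.03 0.22 0.74]
```

Request:
move_arm(steps=[[8.7, 0.2, 0, 0.4, 0, 0, 0], [8.7, 0.5, 0.1, 0.4, 0, 0, 0], [8.7, 0.5, 0.1, 0, 0, 0, 0], [8.7, 0.5, 0, 0, 0, 0, 0], [8.7, 0.4, 0, 0, 0, 0, 0]])

```text
time_s: 3.72
tool_pos: [0.5467, -0.2295, 0.0426]
tool_rot: [180.0, -0.0, 86.5]
force: [0.3, -0.5, -1.3]
grip_width: 0.0871
```

Request:
move_arm(steps=[[8.7, 0.4, 0, 0, 0, 0, 0], [8.7, 0.4, 0, 0, 0, 0, 0], [8.7, 0.4, 0, 0, 0, 0, 0], [8.7, 0.4, 0, 0, 0, 0, 0], [8.7, 0.4, 0, 0, 0, 0, 0]])

```text
time_s: 4.13
tool_pos: [0.5477, -0.2104, 0.0426]
tool_rot: [180.0, 0.0, 86.4]
force: [-0.3, -0.9, 1.0]
grip_width: 0.087
```

Request:
move_arm(steps=[[8.7, 0.4, 0, 0, 0, 0, 0], [8.7, 0.4, 0, 0, 0, 0, 0], [8.7, 0.4, 0, 0, 0, 0, 0], [8.7, 0.4, 0, 0, 0, 0, 0], [8.7, 0.4, 0, 0, 0, 0, 0]])

```text
time_s: 4.55
tool_pos: [0.5489, -0.1904, 0.0425]
tool_rot: [180.0, 0.0, 86.4]
force: [0.2, -1.8, 0.4]
grip_width: 0.087
```

```bash
python3 -c "
from h import *
go(-160,27,18)
shot('top','t4',(200,80,420,260)); shot('scene','s4',(120,100,380,290))"
```

```text
t 4.55 rot [1.800e+02 1.000e-02 8.645e+01] cradle xy [-230.9   27.1] tipz 17.547573255784293 F [ 0.24 -1.78  0.42] w 0.08704737447147344 j [ 40.  23. -28. 104.  13.  55.   3.] 
need cm [ 7.09  0.02 -0.05]
```

View pics/t4.png

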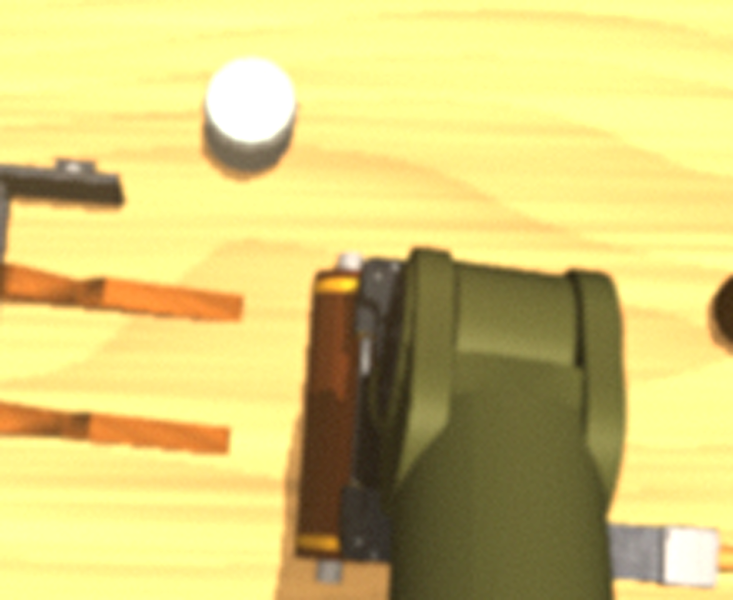

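View pics/s4.png

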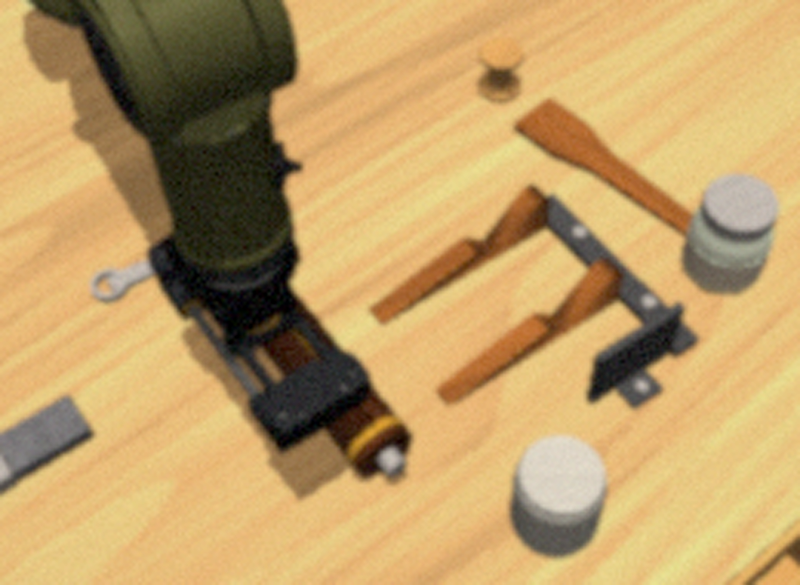

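Request:
move_arm(steps=[[8.7, 0.4, 0, 0, 0, 0, 0], [8.7, 0.4, 0, 0, 0, 0, 0], [8.7, 0.4, 0, 0, 0, 0, 0], [8.7, 0.4, 0, 0, 0, 0, 0], [8.7, 0.4, 0, 0, 0, 0, 0]])

```text
time_s: 5.07
tool_pos: [0.5501, -0.1704, 0.0426]
tool_rot: [180.0, -0.0, 86.4]
force: [0.6, 0.0, -0.1]
grip_width: 0.087
```

Request:
move_arm(steps=[[8.7, 0.4, 0, 0, 0, 0, 0], [8.7, 0.4, 0, 0, 0, 0, 0], [8.7, 0.4, 0, 0, 0, 0, 0], [8.7, 0.4, 0, 0, 0, 0, 0], [8.7, 0.4, 0, 0, 0, 0, 0]])

```text
time_s: 5.48
tool_pos: [0.5514, -0.1505, 0.0425]
tool_rot: [-180.0, 0.0, 86.5]
force: [-0.1, -0.8, -0.5]
grip_width: 0.0874
```

Request:
move_arm(steps=[[8.7, 0.4, 0, 0, 0, 0, 0], [8.7, 0.4, 0, 0, 0, 0, 0], [8.7, 0.4, 0, 0, 0, 0, 0], [8.7, 0.4, 0, 0, 0, 0, 0], [8.7, 0.4, 0, 0, 0, 0, 0]])

```text
time_s: 5.9
tool_pos: [0.5526, -0.1305, 0.0425]
tool_rot: [180.0, 0.0, 86.5]
force: [0.8, -0.1, -0.2]
grip_width: 0.0871
```

```bash
python3 -c "
from h import *
go(-160,27,18)
shot('top','t5',(180,80,400,260)); shot('scene','s5',(120,100,380,290))"
```

```text
t 5.9 rot [180.     0.    86.45] cradle xy [-170.9   27.2] tipz 17.549892101765447 F [ 0.83 -0.05 -0.18] w 0.08708239194966907 j [ 36.  22. -29. 106.  13.  55.  -3.] 
need cm [ 1.09  0.02 -0.05]
```

View pics/t5.png

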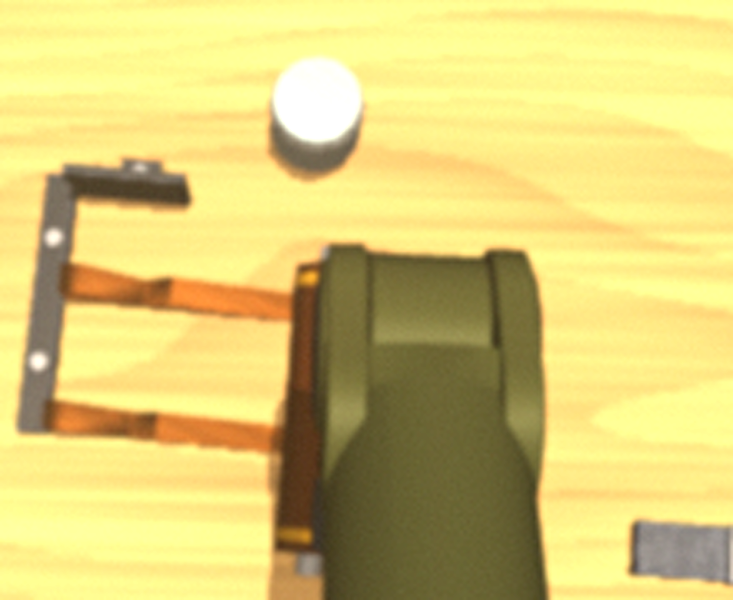

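View pics/s5.png

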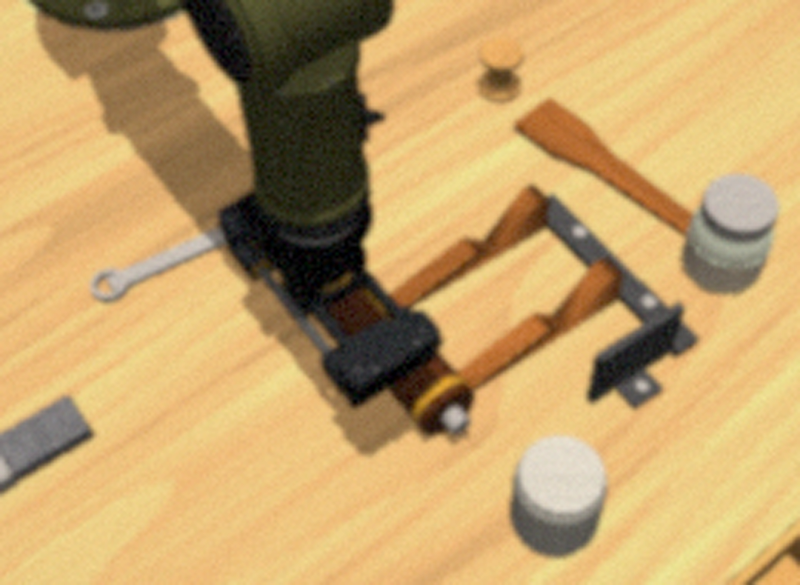

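Request:
move_arm(steps=[[8.7, 0.4, 0, 0, 0, 0, 0], [8.7, 0.4, 0, 0, 0, 0, 0], [8.7, 0.4, 0, -0.05, 0, 0, 0], [8.7, 0.4, 0, -0.1, 0, 0, 0], [8.7, 0.4, 0, -0.1, 0, 0, 0]])

```text
time_s: 6.42
tool_pos: [0.5537, -0.1171, 0.0463]
tool_rot: [180.0, 0.5, 86.3]
force: [-3.2, -11.4, 7.7]
grip_width: 0.087
```

Request:
move_arm(steps=[[8.7, 0.4, 0, -0.1, 0, 0, 0], [8.7, 0.4, 0, -0.1, 0, 0, 0], [8.7, 0.4, 0, -0.1, 0, 0, 0], [8.7, 0.4, 0, -0.1, 0, 0, 0], [8.7, 0.4, 0, -0.1, 0, 0, 0]])

```text
time_s: 6.83
tool_pos: [0.5562, -0.0978, 0.0522]
tool_rot: [179.8, 0.5, 86.2]
force: [-1.2, -12.6, 9.0]
grip_width: 0.0871
```

Request:
move_arm(steps=[[8.7, 0.4, 0, -0.1, 0, 0, 0], [8.7, 0.4, 0, -0.1, 0, 0, 0], [8.7, 0.4, 0, -0.1, 0, 0, 0], [8.7, 0.4, 0, -0.1, 0, 0, 0], [8.7, 0.4, 0, -0.1, 0, 0, 0]])

```text
time_s: 7.25
tool_pos: [0.5578, -0.0779, 0.0573]
tool_rot: [179.8, 0.5, 86.2]
force: [-1.3, -12.3, 8.7]
grip_width: 0.0872
```

```bash
python3 -c "
from h import *
go(-65,27,40)
shot('top','t6',(180,80,400,260)); shot('scene','s6',(160,100,380,270))"
```

```text
t 7.25 rot [179.78   0.51  86.23] cradle xy [-118.    25.5] tipz 32.26051672581908 F [ -1.25 -12.34   8.69] w 0.08716115929174556 j [ 32.  21. -31. 107.  13.  56.  -9.] 
need cm [ 5.29 -0.15 -0.82]
```

View pics/t6.png

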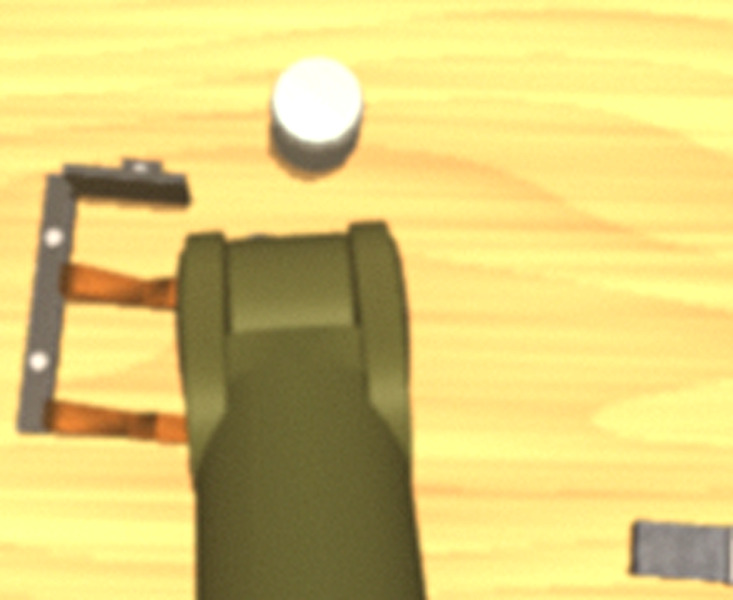

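View pics/s6.png

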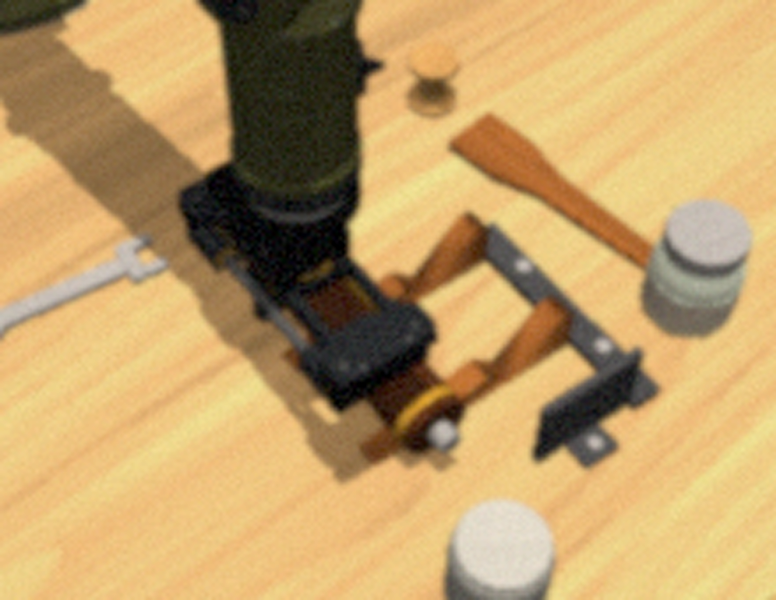

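Request:
move_arm(steps=[[8.7, -0.4, 0, 0.5, 0, 0, 0], [8.7, -0.2, 0, 0.5, 0, 0.09, 0], [8.7, -0.2, 0, 0.4, 0, 0.09, 0], [8.7, -0.1, 0, 0.2, 0, 0.08, 0], [8.7, 0, 0, 0, 0, 0, 0]])

```text
time_s: 7.77
tool_pos: [0.5546, -0.084, 0.0367]
tool_rot: [-179.8, -15.0, 85.9]
force: [-1.3, -0.3, -2.3]
grip_width: 0.0869
```

```bash
cat >> h.py <<'E'
def fing(w=9.5):
    from scipy.spatial.transform import Rotation as Ro
    o=env.get_obs(); R=Ro.from_euler("xyz",o["tool_rot"],degrees=True)
    for x in(w,-w):
        for y in (-43.5,43.5):
            P=o["tool_pos"]+R.apply([x/1e3,y/1e3,.025]); print("tip corner",w2c(P).round(1),round(P[2]*1e3,1))
    # implied roller centre on ramp from contact: n=tool x, plane offset w
    n=R.apply([1,0,0]); a=np.radians(YW); nx=n[0]*np.cos(a)+n[1]*np.sin(a); nz=n[2]
    q=o["tool_pos"]+R.apply([w/1e3,0,0]); qx=w2c(q)[0];qz=q[2]*1e3
    # centre: (x,25+(x+123.05)*.2474); n.(c-q)=25
    x=(25+nx*qx+nz*(qz-25-123.05*.2474))/(nx+nz*.2474); print("roller centre if on ramp",x.round(1),(25+(x+123.05)*.2474).round(1),"tilt",np.degrees(np.arctan2(nz,nx)).round(1))
E
python3 -c "
from h import *
go(-121,27,17.2);fing()
shot('scene','s7',(160,100,380,270))"
```

```text
t 7.7667 rot [-179.84  -14.99   85.95] cradle xy [-124.3   28.3] tipz 11.726351380359871 F [-1.3  -0.29 -2.28] w 0.08688249475578014 j [ 44.  26. -34. 106.  -1.  55.   8.] 
need cm [ 0.46  0.12 -0.44]
tip corner [-108.4   71.7] 15.2
tip corner [-108.9  -15.3] 14.9
tip corner [-126.8   71.9] 10.2
tip corner [-127.2  -15.1] 10.0
roller centre if on ramp -87.8 33.7 tilt 15.0
```

View pics/s7.png

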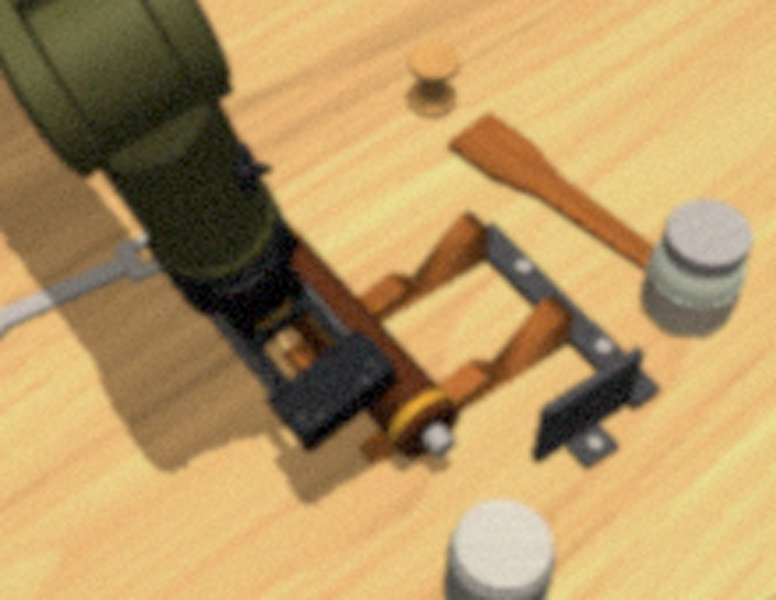

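Request:
move_arm(steps=[[8.7, 0.3, 0, -0.03, 0, 0, 0], [8.7, 0.3, 0, -0.03, 0, 0, 0], [8.7, 0.3, 0, -0.03, 0, 0, 0], [8.7, 0.3, 0, -0.03, 0, 0, 0], [8.7, 0.3, 0, -0.03, 0, 0, 0]])

```text
time_s: 8.23
tool_pos: [0.5571, -0.0639, 0.0447]
tool_rot: [179.9, -14.8, 86.6]
force: [0.4, -2.5, 1.2]
grip_width: 0.0873
```

```bash
python3 -c "
from h import *
go(-121,27,17.2);fing()"
```

```text
t 8.2333 rot [179.93 -14.83  86.6 ] cradle xy [-104.    27.1] tipz 19.71665747818633 F [ 0.36 -2.52  1.24] w 0.08728156380556924 j [ 42.  25. -35. 106.  -1.  55.   7.] 
need cm [-1.7  -0.   -0.19]
tip corner [-88.7  70.6] 22.9
tip corner [-88.2 -16.4] 23.0
tip corner [-107.    70.5] 18.1
tip corner [-106.6  -16.5] 18.2
roller centre if on ramp -66.8 38.9 tilt 14.8
```

Request:
move_arm(steps=[[8.7, 0.3, 0, -0.03, 0, 0, 0], [8.7, 0.3, 0, -0.03, 0, 0, 0], [8.7, 0.3, 0, -0.03, 0, 0, 0], [8.7, 0.3, 0, -0.03, 0, 0, 0], [8.7, 0.3, 0, -0.03, 0, 0, 0]])

```text
time_s: 8.65
tool_pos: [0.5574, -0.0508, 0.0493]
tool_rot: [-180.0, -14.9, 86.5]
force: [-0.0, -3.2, 0.8]
grip_width: 0.0869
```

Request:
move_arm(steps=[[8.7, 0.3, 0, -0.03, 0, 0, 0], [8.7, 0.3, 0, -0.03, 0, 0, 0], [8.7, 0.3, 0, -0.03, 0, 0, 0], [8.7, 0.3, 0, -0.03, 0, 0, 0], [8.7, 0, 0, 0, 0, 0, 0]])

```text
time_s: 9.07
tool_pos: [0.5583, -0.0386, 0.0539]
tool_rot: [180.0, -14.9, 86.5]
force: [-0.2, -1.5, 0.3]
grip_width: 0.0872
```

```bash
python3 -c "
from h import *
go(-121,27,17.2);fing()
shot('scene','s8',(180,110,360,250));shot('top','t8',(180,80,400,260))"
```

```text
t 9.0667 rot [179.99 -14.95  86.5 ] cradle xy [-78.7  27.5] tipz 28.867250607829575 F [-0.19 -1.53  0.34] w 0.08716971400599831 j [ 41.  23. -36. 106.  -2.  55.   5.] 
need cm [-4.39  0.03  0.04]
tip corner [-63.2  71. ] 32.2
tip corner [-62.9 -16. ] 32.2
tip corner [-81.6  71. ] 27.3
tip corner [-81.3 -16. ] 27.3
roller centre if on ramp -40.7 45.4 tilt 14.9
```

View pics/s8.png

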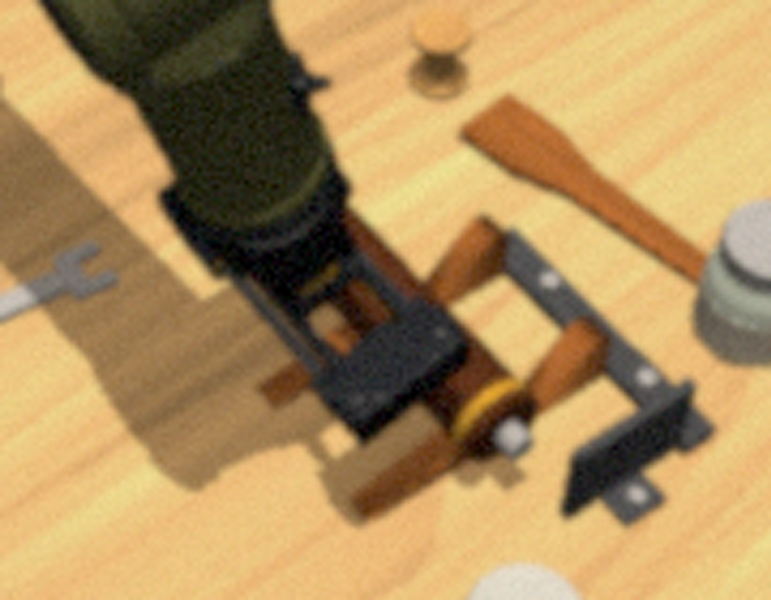

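View pics/t8.png

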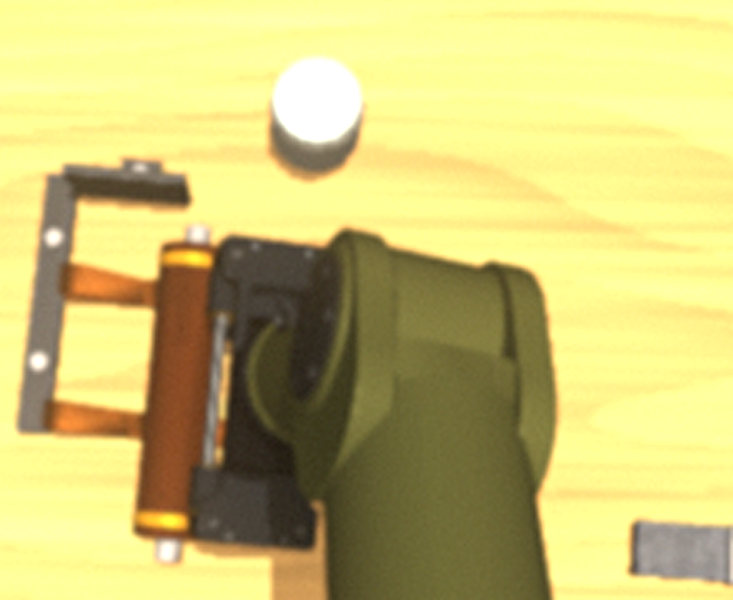

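Request:
move_arm(steps=[[8.7, 0.3, 0, -0.02, 0, 0, 0], [8.7, 0.3, 0, 0, 0, 0, 0], [8.7, 0.3, 0, 0, 0, 0, 0], [8.7, 0.25, 0, 0.03, 0, 0, 0], [8.7, 0.25, 0, 0.05, 0, 0, 0]])

```text
time_s: 9.58
tool_pos: [0.5591, -0.0257, 0.0567]
tool_rot: [180.0, -14.9, 86.4]
force: [-0.9, -2.4, 0.8]
grip_width: 0.0868
```

Request:
move_arm(steps=[[8.7, 0.25, 0, 0.06, 0, 0, 0], [8.7, 0.25, 0, 0.06, 0, 0, 0], [8.7, 0.2, 0, 0.06, 0, 0, 0], [8.7, 0, 0, 0, 0, 0, 0]])

```text
time_s: 9.92
tool_pos: [0.5593, -0.0173, 0.0566]
tool_rot: [-180.0, -15.0, 86.5]
force: [-0.7, 0.0, -1.1]
grip_width: 0.0868
```

```bash
python3 -c "
from h import *
go(-121,27,17.2);fing()
shot('scene','s9',(180,110,360,250));shot('top','t9',(180,80,400,260))"
```

```text
t 9.9167 rot [-179.96  -14.96   86.53] cradle xy [-57.4  27.9] tipz 31.59326242400407 F [-0.67  0.04 -1.13] w 0.08681544215545059 j [ 39.  23. -36. 106.  -2.  55.   3.] 
need cm [-6.52  0.06 -0.25]
tip corner [-41.9  71.5] 34.9
tip corner [-41.6 -15.5] 34.9
tip corner [-60.3  71.4] 30.0
tip corner [-59.9 -15.6] 30.0
roller centre if on ramp -20.1 50.5 tilt 15.0
```

View pics/s9.png

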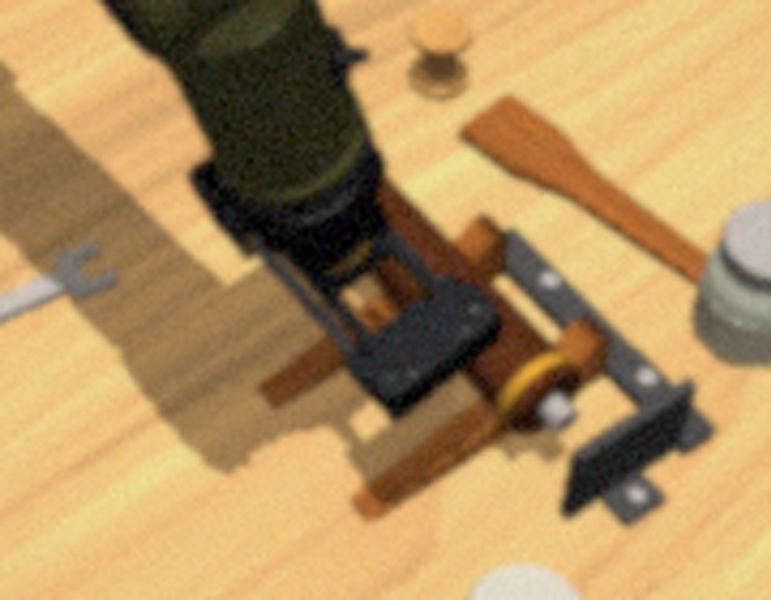

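View pics/t9.png

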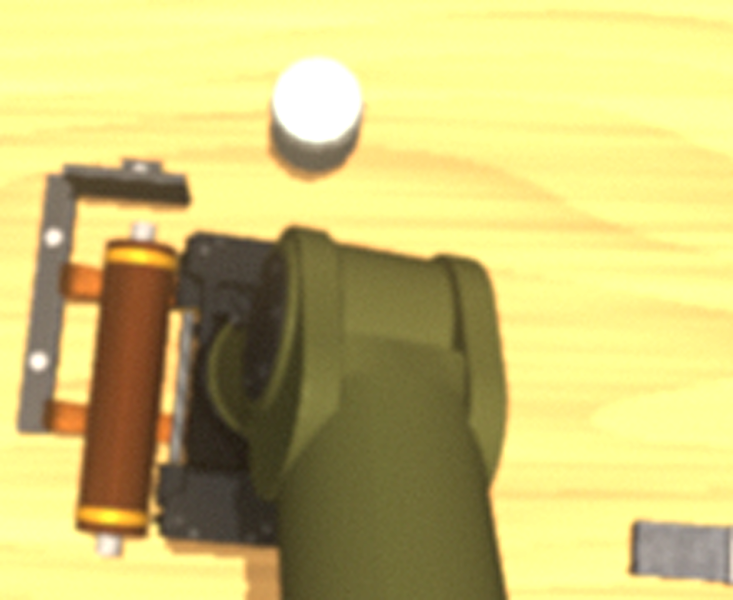

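```bash
python3 -c "
from h import *
T=viewer.read_camera('top')
X=unproj(T,(np.array([(145,225),(109,554)])+.5)/3.3333-.5+[180,80],.044)
print(X,w2c(X),w2c(X.mean(0)))"
```

```text
[[0.67946775 0.03126204 0.044     ]
 [0.4523339  0.04703526 0.044     ]] [[-1.20156252e+00 -8.89306578e+01]
 [-1.18692888e-01  1.38747645e+02]] [-0.66012771 24.90849369]
```

Request:
move_arm(steps=[[8.7, -0.5, 0, -1.5, 0, 0, 0], [6, 0, 0, -3, 0, 0, 0], [3, 0, 0, -3, 0, 0, 0], [0, 0, 0, -3, 0, -0.09, 0], [0, 0, -1, -1, 0, -0.09, 0]])

```text
time_s: 10.48
tool_pos: [0.5509, -0.0561, 0.1711]
tool_rot: [179.6, -4.3, 86.1]
force: [0.1, 0.5, -0.5]
grip_width: 0.068
```

Request:
move_arm(steps=[[0, 0, -3, 0, 0, -0.08, 0], [0, 1, -3, 0, 0, 0, 0], [0, 1.5, -3, 0, 0, 0, 0], [0, 1.5, -2, 0, 0, 0, 0], [0, 0, 0, 0, 0, 0, 0]])

```text
time_s: 10.9
tool_pos: [0.4366, -0.0021, 0.1664]
tool_rot: [-179.9, 0.1, 86.7]
force: [-0.6, -0.3, 0.6]
grip_width: 0.0349
```

```bash
python3 -c "
from h import *
go(0,168,80)
shot('scene','s10',(180,70,360,250));shot('top','t10',(180,100,350,230),4.6)"
```

```text
t 10.9 rot [-1.7987e+02  1.0000e-01  8.6660e+01] cradle xy [-50.2 151.2] tipz 141.35690078607593 F [-0.55 -0.35  0.61] w 0.03488134942986145 j [ 38.  -4. -39. 117.  -2.  66.  -4.] 
need cm [ 5.04 -1.63  6.13]
```

View pics/s10.png

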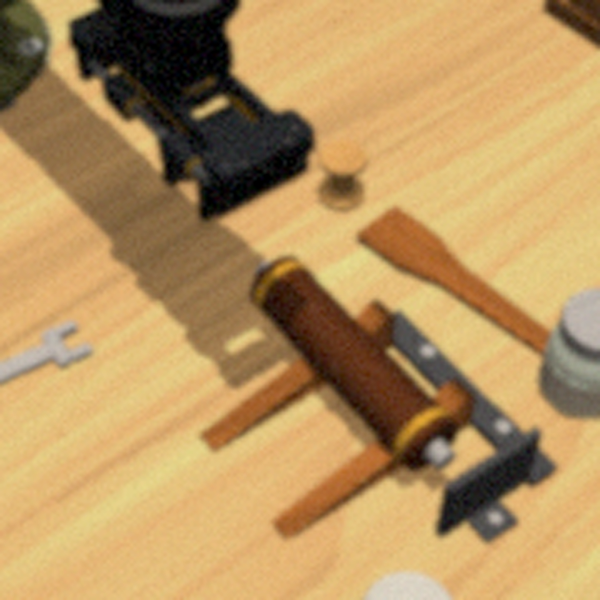

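View pics/t10.png

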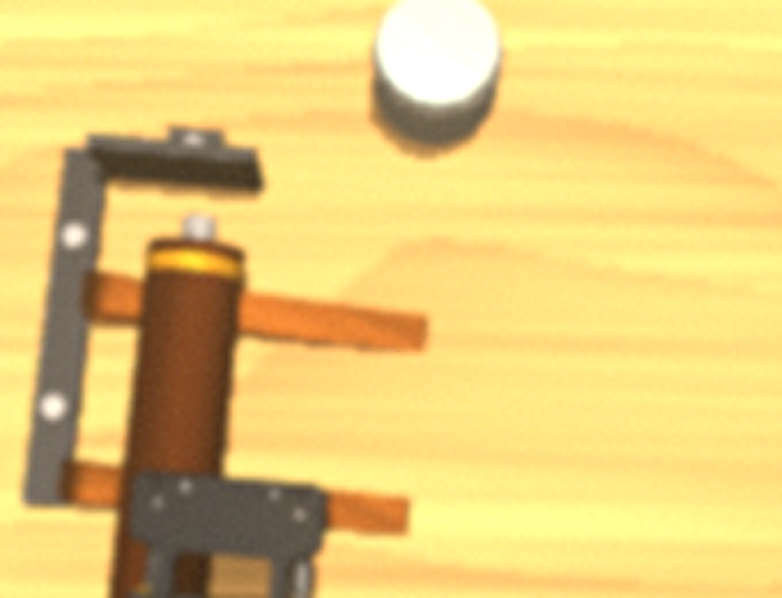

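Request:
move_arm(steps=[[0, 1.7, -0.5, 1, 0, 0, 0], [0, 1.7, -0.6, 1, 0, 0, 0], [0, 1.6, -0.5, 1, 0, 0, 0], [0, 0, 0, 0, 0, 0, 0], [0, 0, 0, 0, 0, 0, 0]])

```text
time_s: 11.42
tool_pos: [0.4278, 0.0458, 0.1365]
tool_rot: [-180.0, -0.0, 86.5]
force: [0.2, 0.2, 0.8]
grip_width: 0.0012
```

```bash
python3 -c "
from h import *
go(0,168,30)
shot('scene','s11',(220,70,360,210))"
```

```text
t 11.4167 rot [-1.7997e+02 -3.0000e-02  8.6510e+01] cradle xy [ -3.  163.2] tipz 111.47747294799382 F [0.19 0.24 0.81] w 0.0011784484866662 j [ 35.  -2. -43. 119.  -2.  63. -11.] 
need cm [ 0.3  -0.48  8.15]
```

View pics/s11.png

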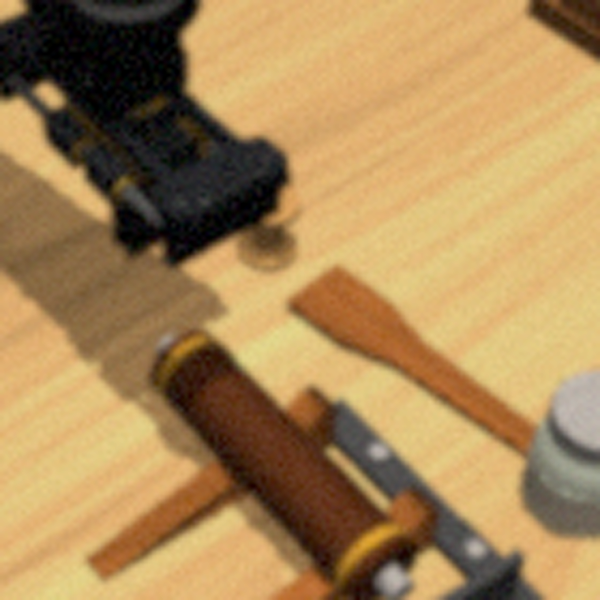

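Request:
move_arm(steps=[[0, 0.2, -0.25, 1.5, 0, 0, 0], [0, 0.1, -0.25, 1.5, 0, 0, 0], [0, 0, 0, 1.5, 0, 0, 0], [0, 0, 0, 1, 0, 0, 0], [0, 0, 0, 0, 0, 0, 0]])

```text
time_s: 11.88
tool_pos: [0.4218, 0.048, 0.0803]
tool_rot: [-179.8, -0.0, 86.3]
force: [-1.1, 0.3, -0.3]
grip_width: 0.0003
```

```bash
python3 -c "
from h import *
go(0,166,30)
shot('scene','s12',(220,70,360,210))"
```

```text
t 11.8833 rot [-1.7983e+02 -3.0000e-02  8.6350e+01] cradle xy [ -1.1 169.3] tipz 55.27952262997348 F [-1.06  0.29 -0.3 ] w 0.0003240880187420337 j [ 34.   2. -44. 123.   2.  55. -15.] 
need cm [0.11 0.33 2.53]
```

View pics/s12.png

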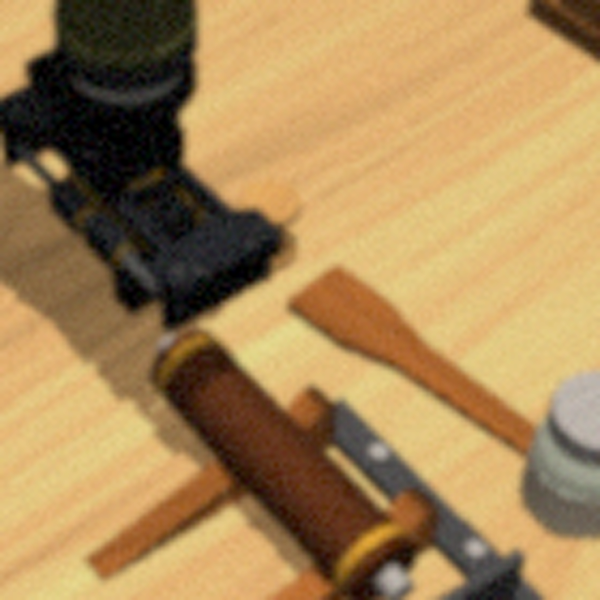

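Request:
move_arm(steps=[[0, 0, 0, 1, 0, 0, 0], [0, 0.1, 0, 1, 0, 0, 0], [0, 0, 0, 0.6, 0, 0, 0], [0, 0, 0, 0, 0, 0, 0], [0, 0, 0, 0, 0, 0, 0]])

```text
time_s: 12.35
tool_pos: [0.4222, 0.0502, 0.0553]
tool_rot: [-179.9, -0.0, 86.5]
force: [0.1, 0.2, -0.2]
grip_width: 0.0005
```

Request:
move_arm(steps=[[0, 0, 0.2, 0, 0, 0, 0], [0, 0, 0.2, 0, 0, 0, 0], [0, 0, 0.2, 0, 0, 0, 0], [0, 0, 0.2, 0, 0, 0, 0], [0, 0, 0.2, 0, 0, 0, 0]])

```text
time_s: 12.77
tool_pos: [0.433, 0.0494, 0.0559]
tool_rot: [180.0, 0.0, 86.4]
force: [-0.5, 0.5, 0.7]
grip_width: 0.0002
```

```bash
python3 -c "
from h import *
go(0,130,30)
shot('scene','s13',(220,70,360,210))"
```

```text
t 12.7667 rot [1.7997e+02 1.0000e-02 8.6440e+01] cradle xy [  1.  158.2] tipz 30.93377247371111 F [-0.48  0.53  0.73] w 0.0002131077080716744 j [ 32.   7. -44. 123.   6.  52. -18.] 
need cm [-0.11  2.82  0.1 ]
```

View pics/s13.png

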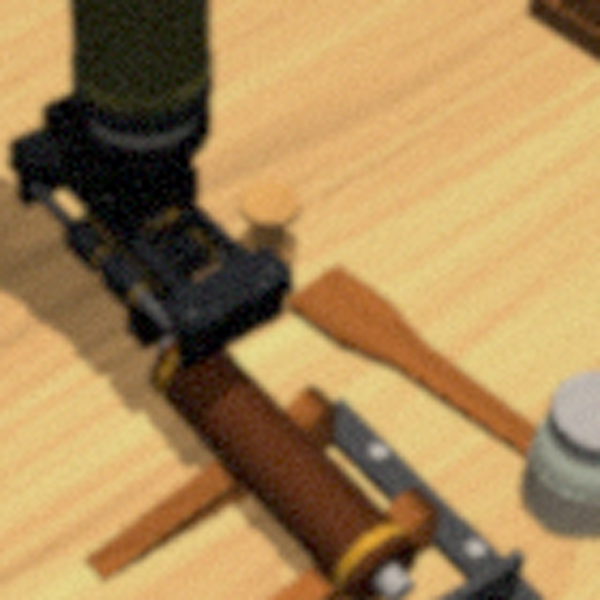

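Request:
move_arm(steps=[[0, -0.05, 0.15, 0.05, 0, 0, 0], [0, 0, 0.15, 0.05, 0, 0, 0], [0, 0, 0.15, 0, 0, 0, 0], [0, 0, 0.15, 0, 0, 0, 0], [0, 0, 0.15, 0, 0, 0, 0]])

```text
time_s: 13.23
tool_pos: [0.4401, 0.0485, 0.0547]
tool_rot: [-180.0, 0.0, 86.4]
force: [0.8, -0.5, 0.2]
grip_width: 0.0005
```

Request:
move_arm(steps=[[0, 0, 0.15, 0, 0, 0, 0], [0, 0, 0.15, 0, 0, 0, 0], [0, 0, 0.15, 0, 0, 0, 0], [0, 0, 0.15, 0, 0, 0, 0], [0, 0, 0.15, 0, 0, 0, 0]])

```text
time_s: 13.65
tool_pos: [0.4451, 0.048, 0.0539]
tool_rot: [-179.7, 0.1, 86.5]
force: [-6.6, -0.2, 3.5]
grip_width: 0.0001
```

```bash
python3 -c "
from h import *
go(0,130,30)
shot('scene','s14',(220,90,360,230));shot('top','t14',(190,110,270,170),10)"
```

```text
t 13.65 rot [-1.7969e+02  5.0000e-02  8.6450e+01] cradle xy [  0.4 146. ] tipz 28.94368610102047 F [-6.63 -0.22  3.45] w 9.754169561647071e-05 j [ 32.   9. -43. 121.   8.  53. -19.] 
need cm [-0.04  1.6  -0.11]
```

View pics/s14.png

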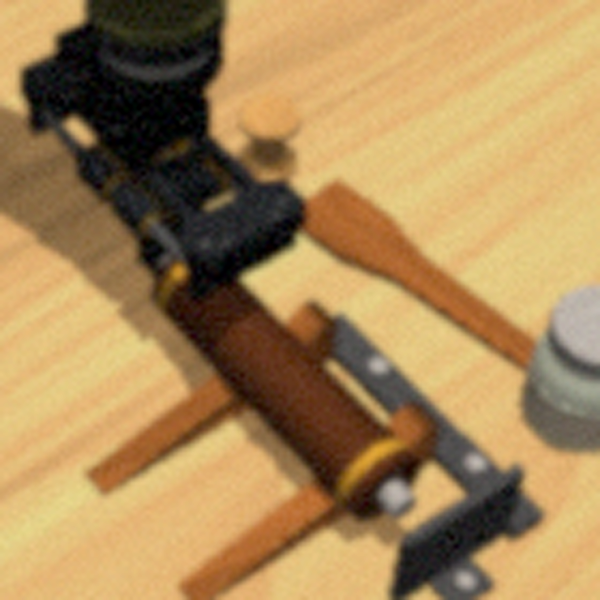

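View pics/t14.png

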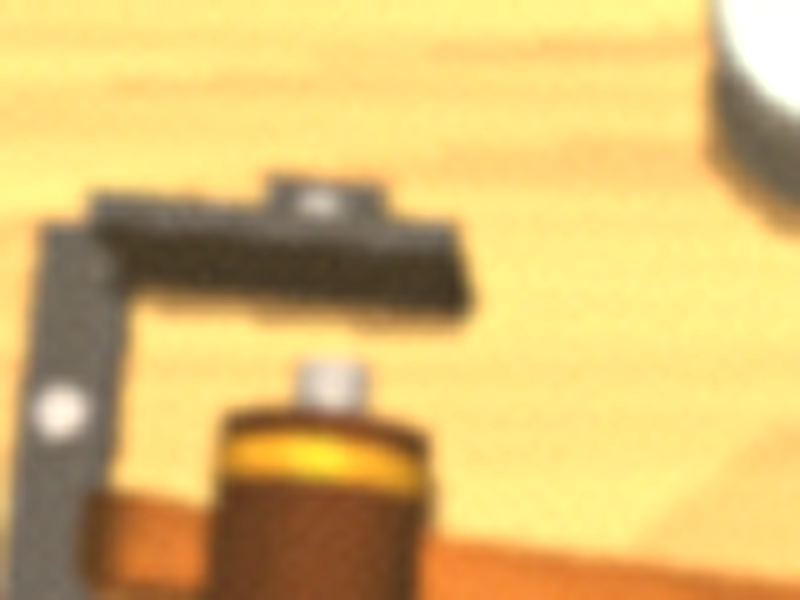

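```bash
python3 -c "
from h import *
T=viewer.read_camera('top')
print(w2c(unproj(T,(np.array([(334,360)])+.5)/10-.5+[190,110],.046)))"
```

```text
[[ -0.60443764 -92.23044486]]
```

Request:
move_arm(steps=[[0, 0, 0.15, -0.03, 0, 0, 0], [0, 0, 0.15, -0.03, 0, 0, 0], [0, 0, 0.15, -0.03, 0, 0, 0], [0, 0, 0.15, 0, 0, 0, 0], [0, 0, 0.15, 0, 0, 0, 0]])

```text
time_s: 14.22
tool_pos: [0.4544, 0.0475, 0.0551]
tool_rot: [-179.9, 0.0, 86.5]
force: [-2.6, 0.0, -1.0]
grip_width: 0.0002
```

```bash
python3 -c "
from h import *
go(0,130,30)
shot('top','t15',(190,110,270,170),10)"
```

```text
t 14.2167 rot [-1.7992e+02  2.0000e-02  8.6450e+01] cradle xy [  0.5 136.7] tipz 30.12267153255209 F [-2.63  0.04 -0.99] w 0.0002452191416823087 j [ 32.  10. -43. 120.   8.  53. -20.] 
need cm [-0.05  0.67  0.01]
```

View pics/t15.png

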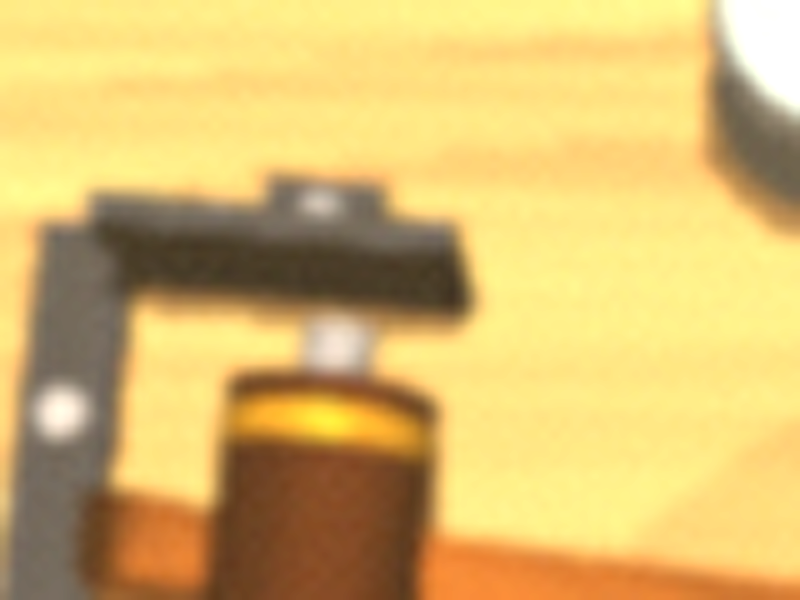

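Request:
move_arm(steps=[[0, 0, 0.15, 0, 0, 0, 0], [0, 0, 0.15, 0, 0, 0, 0], [0, 0, 0.15, 0, 0, 0, 0], [0, 0, 0.1, 0, 0, 0, 0], [0, 0, 0.1, 0, 0, 0, 0]])

```text
time_s: 14.68
tool_pos: [0.4616, 0.0472, 0.0556]
tool_rot: [-180.0, 0.0, 86.4]
force: [-2.8, 0.2, -1.9]
grip_width: 0.0005
```

```bash
python3 -c "
from h import *
go(0,123,30)
shot('top','t16',(190,110,270,170),10)
shot('scene','s16',(240,140,340,240),6)"
```

```text
t 14.6833 rot [-179.99    0.     86.44] cradle xy [  0.6 129.6] tipz 30.577689862624275 F [-2.79  0.2  -1.94] w 0.0005419836019887826 j [ 31.  11. -43. 119.   9.  53. -20.] 
need cm [-0.06  0.66  0.06]
```

View pics/t16.png

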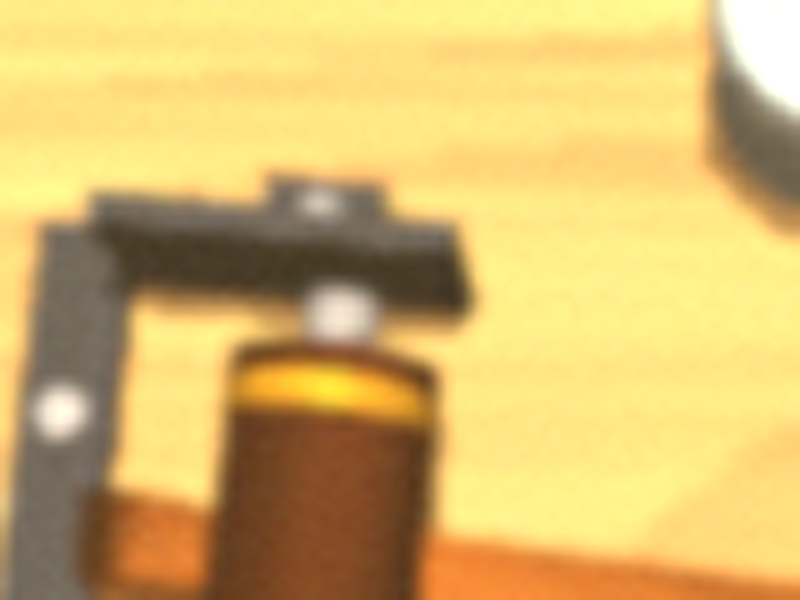

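View pics/s16.png

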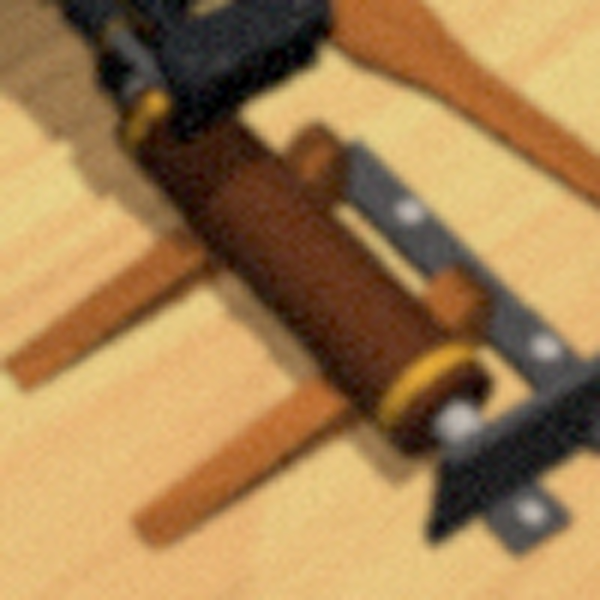

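Request:
move_arm(steps=[[0, 0, 0.1, 0, 0, 0, 0], [0, 0, 0.08, 0, 0, 0, 0], [0, 0, 0.08, 0, 0, 0, 0], [0, 0, 0.08, 0, 0, 0, 0], [0, 0, 0.08, 0, 0, 0, 0]])

```text
time_s: 15.2
tool_pos: [0.4657, 0.0469, 0.0556]
tool_rot: [-180.0, 0.0, 86.4]
force: [-2.2, -0.2, -0.5]
grip_width: 0.0004
```

Request:
move_arm(steps=[[0, 0, 0.06, 0, 0, 0, 0], [0, 0, 0.06, 0, 0, 0, 0]])

```text
time_s: 15.37
tool_pos: [0.4669, 0.0468, 0.0556]
tool_rot: [-180.0, 0.0, 86.4]
force: [-3.5, 0.1, -1.7]
grip_width: 0.0007
```

```bash
python3 -c "
from h import *
go(0,123,30)
shot('top','t17',(190,110,270,170),10)
shot('scene','s17',(240,140,340,240),6)"
```

```text
t 15.3667 rot [-1.7999e+02  1.0000e-02  8.6450e+01] cradle xy [  0.6 124.2] tipz 30.588626175699165 F [-3.53  0.12 -1.73] w 0.000734088514871002 j [ 31.  11. -43. 119.  10.  53. -20.] 
need cm [-0.06  0.12  0.06]
```

View pics/t17.png

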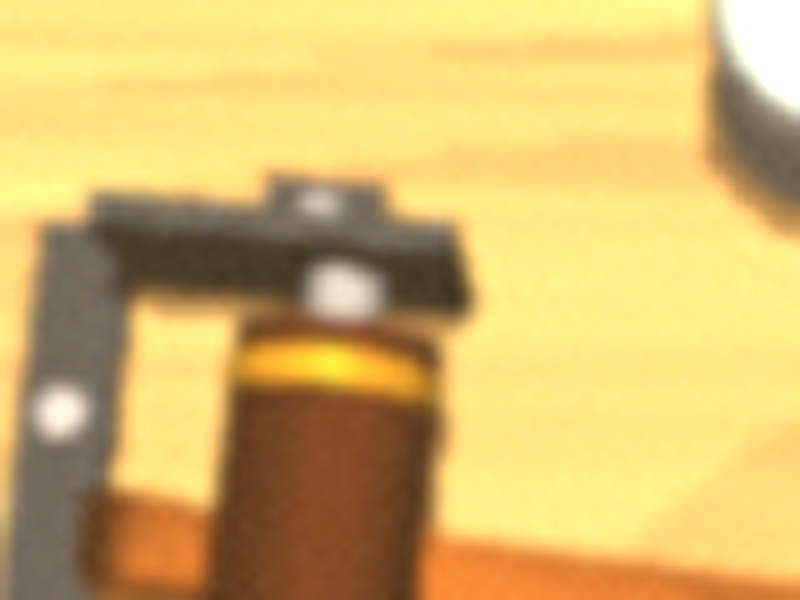

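View pics/s17.png

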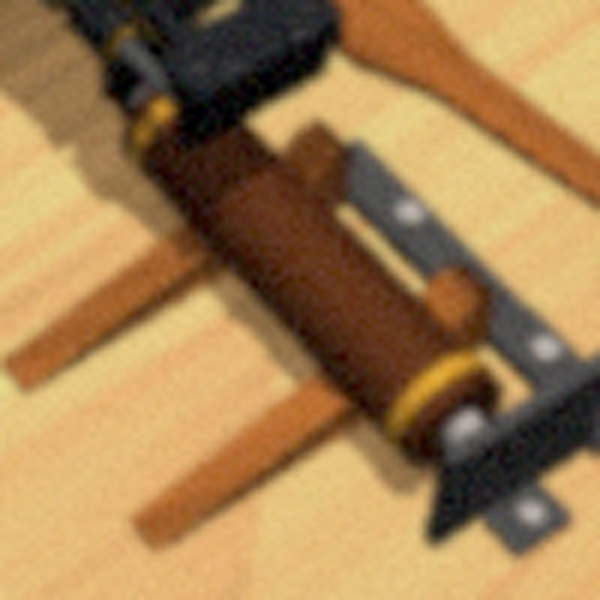

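Request:
move_arm(steps=[[0, 0, 0.05, 0, 0, 0, 0], [0, 0, 0.05, 0, 0, 0, 0]])

```text
time_s: 15.63
tool_pos: [0.4678, 0.0467, 0.0556]
tool_rot: [-180.0, 0.0, 86.4]
force: [-3.1, -0.3, -1.3]
grip_width: 0.0003
```

Request:
move_arm(steps=[[0, 0, 0.05, 0, 0, 0, 0], [0, 0, 0.05, 0, 0, 0, 0]])

```text
time_s: 15.8
tool_pos: [0.468, 0.0467, 0.0554]
tool_rot: [-179.9, 0.0, 86.4]
force: [-5.6, 1.1, 1.0]
grip_width: 0.0005
```

Request:
move_arm(steps=[[0, 0, 0.05, 0, 0, 0, 0], [0, 0, 0.05, 0, 0, 0, 0]])

```text
time_s: 15.97
tool_pos: [0.4681, 0.0466, 0.0553]
tool_rot: [-179.8, 0.1, 86.4]
force: [-8.1, -0.6, 4.9]
grip_width: 0.0002
```

The force climbs while the tool stalls, so the journal is at the stop. I'll back off gently.

Request:
move_arm(steps=[[0, 0, -0.1, 0, 0, 0, 0], [0, 0, -0.1, 0, 0, 0, 0], [0, 0, -0.3, 0, 0, 0, 0], [0, 0, -1, 0, 0, 0, 0], [0, 0, -1.2, -0.5, 0, 0, 0]])

```text
time_s: 16.38
tool_pos: [0.4432, 0.0487, 0.0606]
tool_rot: [179.9, -0.1, 86.5]
force: [-0.9, -0.4, -0.5]
grip_width: 0.0006
```

Request:
move_arm(steps=[[0, 0, -0.5, -2.5, 0, 0, 0], [0, 0, 0, -3, 0, 0, 0], [0, -2, 0, -3, 0, 0, 0], [0, -3, 0, -2, 0, 0, 0], [0, -3, 0, 0, 0, 0, 0]])

```text
time_s: 16.8
tool_pos: [0.4364, -0.0315, 0.1709]
tool_rot: [179.3, 0.2, 86.6]
force: [1.4, -0.5, -0.5]
grip_width: 0.0005
```

Request:
move_arm(steps=[[0, -3, 0, 0, 0, 0, 0], [0, -3, 0, 0, 0, 0, 0], [0, -3, 0, 0, 0, 0, 0], [0, 0, 0, 0, 0, 0, 0], [0, 0, 0, 0, 0, 0, 0]])

```text
time_s: 17.22
tool_pos: [0.4274, -0.1224, 0.166]
tool_rot: [179.9, 0.0, 86.2]
force: [0.5, 0.2, -0.1]
grip_width: 0.0001
```

```bash
python3 -c "
from h import *
go(0,123,30)
T=shot('top','t18',(190,110,270,170),10)
shot('top','t18b')
shot('scene','s18',(220,100,360,240))
print(((proj(T,[[*c2w(0,-115),.0394],[*c2w(0,-115),.047],[*c2w(0,115),.0394],[*c2w(0,0),.0644]])-[190,110])+.5)*10)
"
```

```text
t 17.2167 rot [1.7989e+02 2.0000e-02 8.6250e+01] cradle xy [-170.8  152.7] tipz 141.01612449878564 F [ 0.47  0.18 -0.1 ] w 0.0001437369271779625 j [ 45.  -3. -32. 116.  -1.  66.  10.] 
need cm [17.08  2.93 11.1 ]
[[ 345.0519415   271.85608672]
 [ 341.6304814   263.80345117]
 [ 241.53962864 1257.90910944]
 [ 280.60481494  742.9651122 ]]
```

View pics/t18.png

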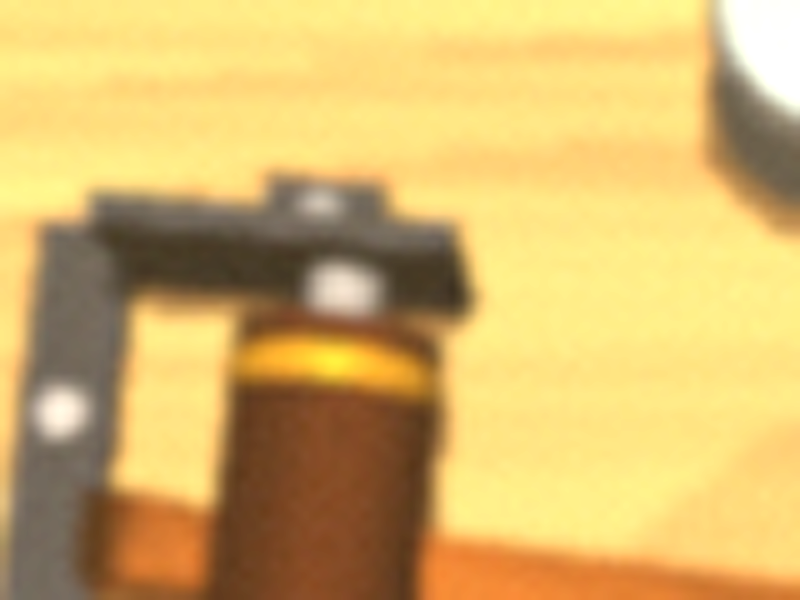

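View pics/t18b.png

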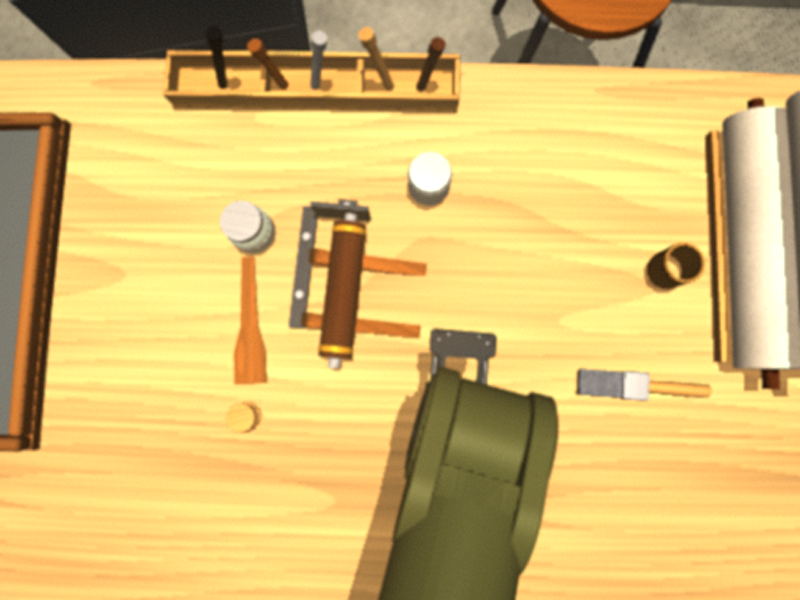

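View pics/s18.png

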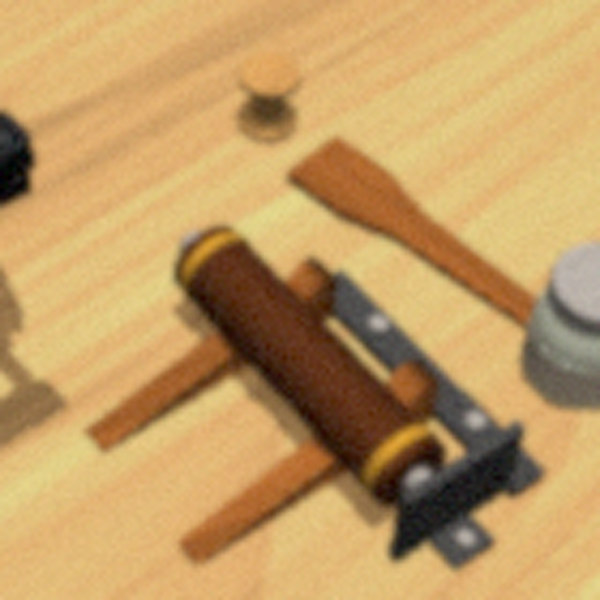

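```bash
python3 -c "
from h import *
print(job.sign_off())"
```

```text
the job is handed in; nothing more can be done
None
```

The roller is in the V-cradle with its journal against the end stop. I handed the job in at about 17 s of the 51 s allowed, with the arm clear of everything.

**Rolling in:** I pushed the roller by its side with the open fingertips, along the bench, up the ramps and over the lip. Part way up, the push force rose to about 12 N, because the finger friction was dragging on the roller. I let it roll back about 4 mm and tilted the fingers 15°. The force then fell to about 3 N. It rolled into both V-blocks parallel to the V.

**Pushing endwise:** I pushed the near journal about 25 mm with the closed fingertips, at roughly 3 N. At the stop the tool stalled, and the force reached 8 N before I backed off.

**Last checks:**
- **Journal at the stop:** after the arm withdrew, its edge was within about 1 mm of where it should be when touching. The scene camera also shows the two meeting, but the calibration is only good to about 2 mm. The force rise and the stall are the firmer evidence.
- **Other objects:** by eye, everything else on the bench is where it was in the first picture.
- **Disagreement:** my two-camera fit of the cradle's position was off by up to about 1.5 pixels in the scene view. I used a value between the two fits.

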